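Key and fit the pulley on the sander drive

TASK

Fit the pulley to the upright shaft of the grey drive unit of the shop-made sander: first stand the flat wooden key on end in the shaft's slot, all the way down and let go of it, then lower the pulley that has the keyway over shaft and key, keyway in line with the key, until it sits fully down on the dark shoulder. Leave key and pulley there, upright and released.

Things in the scene. Friction and masses are not known exactly. Their poses are not given: they have to be found in the camera images.
- key_mid (a point): Centre of the key, pale wooden bar on end: section 30 (own x) by 16 mm (y), 85 mm tall, 30 g; either way round. It stands 20 mm deep in one of three pockets, 60 mm apart along its x, of a wood block 40 mm high, foot 20 mm above the bench; the round dowel and the short square stub beside it are not wanted. Grip it across the 16 mm near the top: once in the slot, only its top 40 mm clear the shaft.
- pulley_mid (a point): Centre of the pulley, on its bore axis, 32.5 mm up: fibreboard wheel 112 mm across, 22 thick, lying flat, oblong wood hub on top, from -31 to +49 mm in x, 56 wide (y); 65 high in all, 0.3 kg. Through bore 46 mm, keyway 26 wide towards +x, to 39 mm from the axis, mouth below chamfered. Grip the hub across the 56, in its top 40 mm. The wheel with round boss and no keyway is not wanted.
- drive: Drive unit, fixed to the bench: grey housing 130 by 130 mm, 50 high; on it a round dark shoulder 94 mm across, top 70 mm above the bench; then the steel shaft, 38 mm across, up to 95 mm above the bench, rim chamfered. Origin on the shaft axis at bench level, z up, x from the shaft axis towards the slot. Pulley home: on the shoulder, its centre 102.5 mm above the bench, its x along this x.
- slot (a point): Centre of the floor of the key slot, 50 mm above the bench, 19 mm from the shaft axis along the unit's x; axes as the unit's. The slot, 24 mm wide (y), runs from the shaft axis to 38 mm from it (x), cut down through one side of the shaft and the shoulder, open on top. Key home: on this floor, its 30 mm along x, centre 42.5 mm above the floor, 4 mm loose all round, top 135 mm above the bench.

How it is judged (in metres and radians):
On the way, in this order (a step that is already met when the one before it is completed fails the run):
1. the key stands down in the slot, before the pulley is brought over the shaft (horizontal distance between key_mid and slot below 0.012 m and z of key_mid in the frame of drive between 0.084 and 0.101 m and angle between key_mid's own z axis and vertical below 0.25 rad and horizontal distance between pulley_mid and drive above 0.06 m), for 0.2 s.
2. the pulley is down on the shoulder, over shaft and key (horizontal distance between pulley_mid and drive below 0.012 m and z of pulley_mid in the frame of drive between 0.092 and 0.112 m and angle between pulley_mid's own z axis and vertical below 0.17 rad and angle between the x axis of pulley_mid and the x axis of drive, either way round below 0.4 rad), for 0.2 s.
At the end, for the whole second after the job is handed in: The key stands in the slot (within 12 mm, at most 8 mm above its floor, under 14 degrees from upright) and the pulley lies on the shoulder over it (axes within 12 mm, at most 9 mm above home, tilted under 10 degrees, keyway within 23 degrees of the slot); both stay so (all of step 2 and horizontal distance between key_mid and slot below 0.012 m and z of key_mid in the frame of drive between 0.084 and 0.101 m and angle between key_mid's own z axis and vertical below 0.25 rad); the robot touches nothing.
It also fails if it takes over 64 s, if anything falls off the work surface, if the arm or the gripper's body presses on something with over 40 N, if the wrist force passes 120 N, or if a joint passes its speed limit or range.

ROBOT

A 7-joint arm with a two-finger parallel gripper is mounted at the origin on the work surface. World frame = base frame: x ahead of the robot, y to its left, z up, the work surface at z = 0. Lengths are in mm, angles in rad, forces in N, time in s.
With the tool pointing down it reaches from about 425 to 925 mm from the base axis. Payload 6.8 kg.
Tool frame: the origin (TCP) lies midway between the tips of the shut fingers; the grasp point (between the pads) lies 19 mm behind it; z points along the fingers, y is the direction in which the jaws open and shut (so a half turn about z gives the same grasp; the last joint's range is limited). The gripper opens to 85 mm and grips with 20 to 120 N. Pads are 22 mm wide; open, the fingers measure 114 mm over their backs; the gripper's body (76 mm by 85 mm) begins 54 mm behind the grasp point. The pads swing forward as they close: fully open they stand 13 mm farther back than shut.
Start: joints at [1.128, 0.477, 0.022, 1.555, -0.011, 1.109, -0.083], TCP at [221.801, -637.535, 231.308] pointing down, gripper open.
Joint ranges: [-2.96, 2.96], [-0.34, 2.1], [-1.41, 1.46], [0.24, 2.44], [-1.37, 4.51], [0.17, 1.92], [-2.96, 2.96]. Speed limits (rad/s): [2.39, 2.39, 3.14, 3.14, 3.14, 3.14, 3.14].

INTERFACE

Orientations are given as a unit quaternion [x, y, z, w].
In Python, from workcell import env, optics, order gives the robot as it stands.
- The arm moves only by the tool play_rows, never from a script. Its arguments are lists of equal length, an entry for each row: "jaw": the closure, from 0 (fully open) to 1 (shut); "translation": the shift along the tool's x, y, z in m, a list of three; "roll": the turn about the tool's z in rad. A call has 1 to 12 rows; each row is the pose to reach, as a shift and turn from the pose measured when the call began, along the tool's axes at that moment; what a row does not reach only later rows make up. A row lasts 1/12 s, in which the tool goes at most 41.7 mm and 7.16 degrees, less where a joint would pass 70% of its speed; a pose out of reach is approached as far as the arm can. A call with a gripper value outside its range is refused whole. The fingers move at their own pace and stop on an object; "force" is the grip in N (left out, the last holds). Time passes only in rows, so rows that repeat a pose let the fingers close. It gives the time, the measured TCP pose, the force and the opening at its end, in the units of the state.
- env.get_obs(): the state, without advancing time (a new reading comes with each control period).
- optics.grab_frame(name): name is "side" or "top"; returns a dict with "frame" (480x640x3 uint8, red, green, blue), "range_z" (480x640 float32, mm along the optical axis (not along the pixel's ray), 0 where there is no reading), "camera_matrix" (3x3 intrinsics, pixels), "k1" (the pictures are not rectified: a ray, as slopes to the right and down, at radius r is drawn at 1 + k1 r^2 times it, then the intrinsics apply), "pose" (4x4, takes a point from camera to world coordinates). Camera axes: x right, y up, looking along -z (the intrinsics and any distortion apply to the point x, -y, -z); pixel columns grow to the right and rows downward; lengths in mm; the calibration is good to about 2 mm. A picture is of the moment at which its call begins.
- order.finish_job(): hands the job in, once; it reports no verdict.
Trained networks look in a picture, given as the dict that the camera call returned (one of the last four; its "shot" number tells which), for a name from the list of things; names that differ only in an ending like _2 or _b are one class to them, and where a whole thing is asked for, a point or a joint stands for the part that bears it (a point fixed in the world has none). Each returns a list of dicts, best first, with "p" (0 to 1); they miss things now and then, are a little off and sometimes report something else, mostly with a low value. They report only what shows in the picture. A call takes as long as a camera call.
- optics.outline_of(query, picture): "pixels" (480x640 bool, what is visible of it) and "box" ([left, top, right, bottom] in pixels, round what is visible of it).
The state is a dict: "time": time; "joint_pos": joint angles; "dq": joint speeds; "tau": joint torques, N m; "eef_pos": TCP position; "tcp_rot": TCP orientation; "force": force on the tool from outside, world axes, zero at the start; "torque": the same for the moment, N m; "finger_gap": opening from 0.0 (shut) to 1.0 (fully open).
Only numpy, scipy, OpenCV 4.12 (cv2) and the standard library are available. Lean on these libraries where they do the work, as an engineer would, in place of code of your own. Each camera call takes 0.05 s, during which the arm holds its last target.

## Working session

There is one attempt and no reset: what is moved stays moved. The work goes in short steps, Python scripts to look and compute and a tool call to move; the robot and the scene stay as the last step left them, time stands still between calls to the robot, and variables do not carry over. Pictures are saved under pics/ and viewed, and the job is handed in when it is done.

Besides the shell and the picture viewer there is one more tool, called after ">>>" as name([rows], argument=value, ...), one row to a line, values as JSON. play_rows: Moves the arm, as the interface text tells. Its arguments: {"type":"object","properties":{"jaw":{"type":"array","items":{"type":"number"}},"translation":{"type":"array","items":{"type":"array","items":{"type":"number"}}},"roll":{"type":"array","items":{"type":"number"}},"force":{"type":"number"}},"required":["jaw","translation","roll"]}

```bash
mkdir -p pics; ls; cat > h.py <<'E'
import numpy as np, cv2
from workcell import env, optics, order
def save(n,p): cv2.imwrite(f"pics/{n}.png",cv2.cvtColor(p["frame"],cv2.COLOR_RGB2BGR))
def cloud(p):
    K=np.array(p["camera_matrix"]);k1=p["k1"];Z=p["range_z"].astype(float)
    v,u=np.mgrid[0:480,0:640]
    d=cv2.undistortPoints(np.stack([u.ravel(),v.ravel()],1).astype(float)[:,None],K,np.array([k1,0,0,0.]))[:,0]
    x=d[:,0].reshape(480,640);y=d[:,1].reshape(480,640)
    P=np.stack([x*Z,-y*Z,-Z,np.ones_like(Z)],-1)
    W=P@np.array(p["pose"]).T
    W=W[...,:3]; W[Z==0]=np.nan
    return W
E
python3 - <<'E'
from h import *
s=env.get_obs(); print(s)
for n in("top","side"):
    p=optics.grab_frame(n); save(n+"0",p); np.savez(f"pics/{n}0.npz",**{k:np.array(v) for k,v in p.items()})
    print(n,p["k1"],p["camera_matrix"],p["pose"])
    for q in("key_mid","pulley_mid","drive"):
        for r in optics.outline_of(q,p)[:3]:
            W=cloud(p)[r["pixels"]]; print(q,r["p"],r["box"],np.nanmedian(W,0),np.nanmax(W[:,2]))
E
```

```text
pics
{'time': 0.0, 'joint_pos': array([ 1.12787954,  0.47782802,  0.02234857,  1.55646242, -0.01149317,
        1.10932483, -0.08308365]), 'dq': array([ 0.00030656,  0.00098607, -0.00060315,  0.00212857, -0.00043611,
        0.0004352 ,  0.00019319]), 'tau': array([-8.72091405e-04, -5.96447682e+01,  1.60785321e+00, -2.81191099e+01,
        1.26210760e-02,  9.39032121e-03, -1.76193583e-05]), 'eef_pos': array([ 221.58000108, -636.95117136,  230.3025584 ]), 'tcp_rot': array([ 9.86016715e-01,  1.66643752e-01, -2.32436702e-04, -9.18167732e-04]), 'force': array([-0.33553014, -0.11229286,  0.26057336]), 'torque': array([0.01439643, 0.0141666 , 0.00058321]), 'finger_gap': 1.0007158961196798}
top 0.02218538694237344 [[446.27117678   0.         321.37796812]
 [  0.         446.27117678 240.84948186]
 [  0.           0.           1.        ]] [[ 6.22001287e-03  9.93386193e-01 -1.14652448e-01  4.02668606e+02]
 [-9.99747168e-01  3.70003095e-03 -2.21790345e-02 -7.89849759e+00]
 [-2.16081290e-02  1.14761414e-01  9.93158047e-01  9.62160279e+02]
 [ 0.00000000e+00  0.00000000e+00  0.00000000e+00  1.00
[... 451 characters left out ...]
          1.        ]] [[ 8.68704071e-01  3.29576826e-01 -3.69773379e-01  2.14659344e+02]
 [-4.95298971e-01  5.69420970e-01 -6.56078264e-01 -5.19506415e+02]
 [-5.67147570e-03  7.53086233e-01  6.57897378e-01  5.75092976e+02]
 [ 0.00000000e+00  0.00000000e+00  0.00000000e+00  1.00000000e+00]]
key_mid 0.68 [221.5, 144.1, 243.7, 179.3] [470.79131475 303.92005965  73.63556966] 105.9946524929943
key_mid 0.15 [436.4, 306.9, 523.4, 398.3] [ 586.8095644  -287.76253711   24.97664019] 67.73973064784775
pulley_mid 0.63 [437.3, 305.8, 520.7, 400.2] [ 585.95201447 -287.83015005   25.83431421] 67.73973064784775
drive 0.92 [298.3, 208.3, 387.0, 286.0] [534.49192742 -13.1523879   49.16455057] 95.662114271711
```

```bash
python3 - <<'E'
import cv2
a=cv2.imread("pics/top0.png");b=cv2.imread("pics/side0.png")
def c(im,x0,y0,x1,y1,s): return cv2.resize(im[y0:y1,x0:x1],None,fx=s,fy=s,interpolation=cv2.INTER_CUBIC)
cv2.imwrite("pics/topcrop.png",c(a,120,160,500,280,2))
cv2.imwrite("pics/sidecrop.png",c(b,180,120,540,410,2))
E
```

```text
(no output)
```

View pics/top0.png

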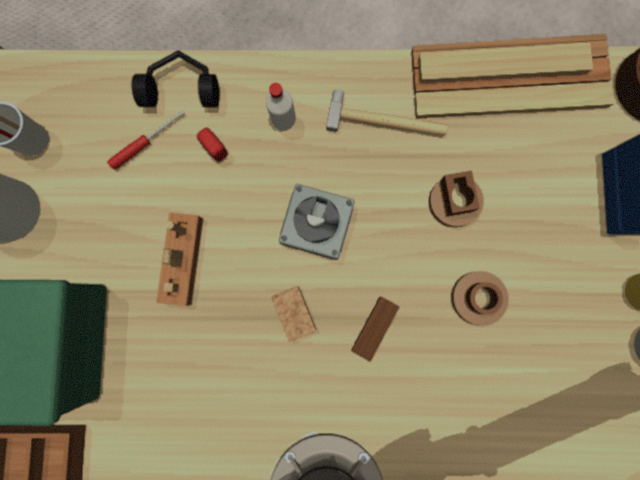

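View pics/topcrop.png

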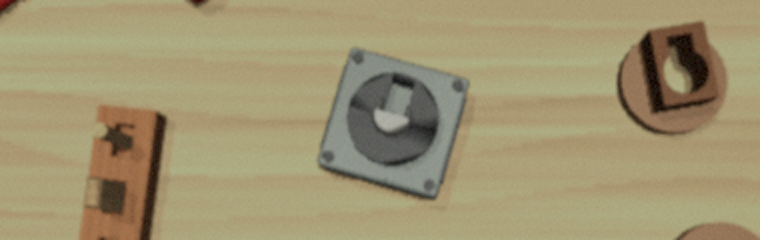

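View pics/sidecrop.png

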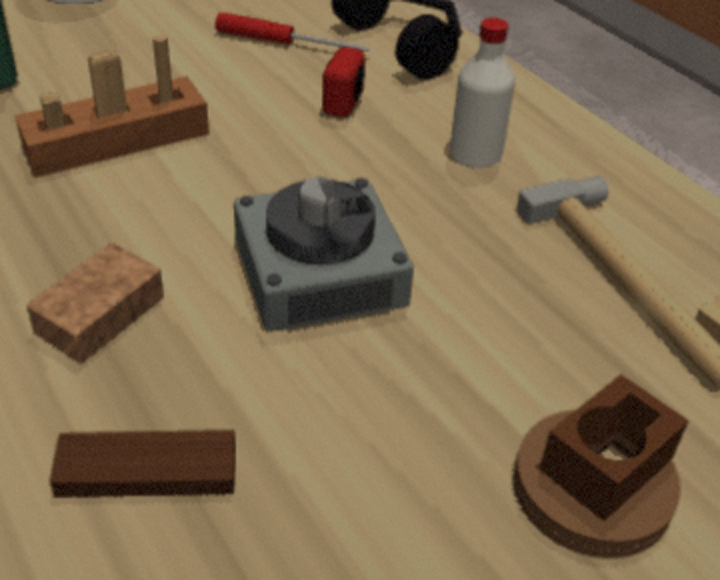

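```bash
python3 - <<'E'
from h import *
def rect(P,n):
    P=P[~np.isnan(P).any(1)]
    (c,s,a)=cv2.minAreaRect(P[:,:2].astype(np.float32)); print("  ",n,len(P),"c",np.round(c,1),"s",np.round(s,1),"ang",round(a,1),"zmed",np.round(np.median(P[:,2]),1),"mean",P[:,:2].mean(0).round(1))
for n in("top","side"):
    p=dict(np.load(f"pics/{n}0.npz")); W=cloud(p); print(n)
    z=W[...,2]
    def box(x,y,r): return (abs(W[...,0]-x)<r)&(abs(W[...,1]-y)<r)
    b=box(472,305,45); rect(W[b&(z>96)&(z<115)],"keytop")
    b=box(480,300,110); rect(W[b&(z>33)&(z<46)],"block40")
    b=box(540,15,110); rect(W[b&(z>44)&(z<56)],"house50"); rect(W[b&(z>65)&(z<75)],"shoulder70"); rect(W[b&(z>89)&(z<101)],"shaft95");rect(W[b&(z>44)],"house")
    b=box(590,-275,90); rect(W[b&(z>61)&(z<70)],"hub65"); rect(W[b&(z>17)&(z<27)],"wheel22"); rect(W[b&(z>17)],"all")
    b=box(590,-275,150); print("bench z",np.nanmedian(z[b&(z<12)]))
E
```

```text
top
   keytop 138 c [472.3 313.6] s [18.5 30. ] ang 78.8 zmed 102.8 mean [472.5 311.7]
   block40 2167 c [471.6 313.2] s [ 66.1 191.8] ang 84.4 zmed 39.8 mean [468.8 309.4]
   house50 2310 c [551.8  23.4] s [132.8 129.9] ang 74.3 zmed 49.6 mean [549.6  22. ]
   shoulder70 1270 c [552.7  23.3] s [92.9 92.4] ang 44.8 zmed 69.9 mean [549.2  23.6]
   shaft95 179 c [549.   23.5] s [37.  30.7] ang 77.8 zmed 93.9 mean [546.4  24.3]
   house 3826 c [551.8  23.4] s [132.8 129.9] ang 74.3 zmed 51.4 mean [549.2  22.6]
   hub65 618 c [ 609.7 -271.9] s [80.4 56.9] ang 9.4 zmed 64.6 mean [ 610.8 -271.8]
   wheel22 980 c [ 594.4 -274. ] s [112.1  97.4] ang 88.5 zmed 21.7 mean [ 586.  -266.6]
   all 2021 c [ 597.6 -274.1] s [104.7 111.8] ang 9.2 zmed 29.4 mean [ 598.  -268.3]
bench z -0.3295486939210832
side
   keytop 96 c [471.4 308.8] s [13.9 29.4] ang 84.7 zmed 101.4 mean [470.5 307.3]
   block40 1425 c [471.9 309.9] s [ 70.5 190.8] ang 84.0 zmed 38.9 mean [468.  302.8]
   house50 1971 c [550.6  19. ] s [132.1 129.3] ang 74.2 zmed 49.1 mean [537.7  -1.2]
   shoulder70 1150 c [551.4  19.6] s [93.  93.4] ang 68.5 zmed 69.1 mean [545.7  12.3]
   shaft95 190 c [548.8  19.8] s [36.3 32. ] ang 73.1 zmed 93.2 mean [546.4  18.7]
   house 3737 c [550.6  19. ] s [132.1 129.3] ang 74.2 zmed 52.9 mean [541.2   4.4]
   hub65 1254 c [ 609.9 -274.7] s [83.2 57.4] ang 9.7 zmed 64.9 mean [ 609.2 -276. ]
   wheel22 2230 c [ 594.8 -279.1] s [ 99.6 111.1] ang 22.4 zmed 21.8 mean [ 587.  -289.8]
   all 5022 c [ 597.7 -277.6] s [107.8 111.9] ang 10.3 zmed 34.2 mean [ 596.5 -283.2]
bench z 0.14425975190670215
```

```bash
cat >> h.py <<'E'
from scipy.spatial.transform import Rotation as R
def go(x,y,z,deg):
    s=env.get_obs(); M=R.from_quat(s["tcp_rot"]); m=M.as_matrix()
    t=m.T@(np.array([x,y,z])-s["eef_pos"])/1000
    a=np.degrees(np.arctan2(m[1,0],m[0,0])); d=(deg-a+180)%360-180
    print("t",s["time"].__round__(2),"pos",s["eef_pos"].round(1),"ang",round(a,2),"gap",round(s["finger_gap"],3),"F",s["force"].round(1),"tilt",round(np.degrees(np.arccos(-m[2,2])),2))
    print("  shift",t.round(4),"roll",round(-np.radians(d),4))
E
python3 -c "
from h import *
go(540,-30,240,-6)"
```

```text
t 0.4 pos [ 221.8 -637.5  231.2] ang 19.18 gap 0.998 F [-0.6  0.1 -0. ] tilt 0.01
  shift [ 0.5002 -0.4692 -0.0087] roll 0.4395
```

>>> play_rows([
  [0.5,-0.469,-0.009],
  [0.5,-0.469,-0.009],
  [0.5,-0.469,-0.009],
  [0.5,-0.469,-0.009],
  [0.5,-0.469,-0.009],
  [0.5,-0.469,-0.009],
  [0.5,-0.469,-0.009],
  [0.5,-0.469,-0.009],
  [0.5,-0.469,-0.009],
  [0.5,-0.469,-0.009],
  [0.5,-0.469,-0.009],
  [0.5,-0.469,-0.009],
], jaw=[0,0,0,0,0,0,0,0,0,0,0,0], roll=[0.44,0.44,0.44,0.44,0.44,0.44,0.44,0.44,0.44,0.44,0.44,0.44], force=40)

```text
time: 1.4
eef_pos: [454.4, -192.8, 238.3]
tcp_rot: [0.999, -0.053, 0.0, 0.0]
force: [0.8, -0.9, -1.2]
finger_gap: 1.0
```

```bash
python3 -c "
from h import *
print(env.get_obs()['joint_pos'].round(3))
go(472,311.4,190,-6)"
```

```text
[ 0.411  0.178 -0.153  1.963  0.032  1.002 -1.433]
t 1.4 pos [ 454.4 -192.8  238.3] ang -6.04 gap 1.0 F [ 0.8 -0.9 -1.2] tilt 0.04
  shift [-0.0356 -0.5033  0.0482] roll -0.0007
```

>>> play_rows([
  [0.0,-0.2,0.0],
  [0.0,-0.3,0.0],
  [0.0,-0.35,0.01],
  [-0.02,-0.4,0.02],
  [-0.036,-0.503,0.048],
  [-0.036,-0.503,0.048],
  [-0.036,-0.503,0.048],
  [-0.036,-0.503,0.048],
  [-0.036,-0.503,0.048],
  [-0.036,-0.503,0.048],
  [-0.036,-0.503,0.048],
  [-0.036,-0.503,0.048],
], jaw=[0,0,0,0,0,0,0,0,0,0,0,0], roll=[0,0,0,0,0,0,0,0,0,0,0,0])

```text
time: 2.4
eef_pos: [471.3, 303.7, 191.4]
tcp_rot: [0.999, -0.053, 0.001, 0.0]
force: [0.4, -0.9, -0.3]
finger_gap: 1.001
```

>>> play_rows([
  [0,0,0],
  [0,0,0],
], jaw=[0,0], roll=[0,0])

```text
time: 2.57
eef_pos: [470.1, 306.9, 191.0]
tcp_rot: [0.999, -0.05, 0.0, -0.001]
force: [-0.4, -0.9, 0.1]
finger_gap: 1.001
```

```bash
python3 -c "
from h import *
print(env.get_obs()['joint_pos'].round(3))
go(472,311.4,150,-6)
for n in ('side','top'):
    p=optics.grab_frame(n); save(n+'1',p); np.savez(f'pics/{n}1.npz',**{k:np.array(v) for k,v in p.items()})
a=cv2.imread('pics/side1.png')[60:260,130:330]; b=cv2.imread('pics/top1.png')[160:360,90:290]
cv2.imwrite('pics/c1.png',cv2.resize(np.hstack([a,b]),None,fx=2,fy=2,interpolation=cv2.INTER_CUBIC))
"
```

```text
[-0.325  0.372 -0.455  1.848  0.195  0.964 -2.535]
t 2.57 pos [470.1 306.9 191. ] ang -5.76 gap 1.001 F [-0.4 -0.9  0.1] tilt 0.07
  shift [ 0.0014 -0.0046  0.041 ] roll 0.0043
```

View pics/c1.png

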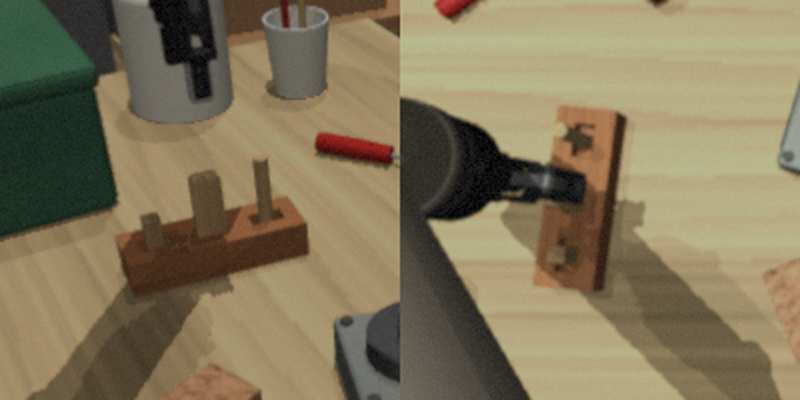

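>>> play_rows([
  [0.001,-0.0046,0.02],
  [0.001,-0.0046,0.04],
  [0.001,-0.0046,0.06],
  [0.001,-0.0046,0.08],
  [0.001,-0.0046,0.1],
  [0.001,-0.0046,0.12],
  [0.001,-0.0046,0.12],
  [0.001,-0.0046,0.12],
], jaw=[0,0,0,0,0,0,0,0], roll=[0.004,0.004,0.004,0.004,0.004,0.004,0.004,0.004])

```text
time: 3.33
eef_pos: [473.3, 304.9, 70.9]
tcp_rot: [0.998, -0.056, 0.0, 0.002]
force: [0.2, -0.5, 0.7]
finger_gap: 1.002
```

```bash
python3 -c "
from h import *
go(472,311.4,70,-6)
for n in ('side','top'):
    p=optics.grab_frame(n); save(n+'2',p); np.savez(f'pics/{n}2.npz',**{k:np.array(v) for k,v in p.items()})
a=cv2.imread('pics/side2.png')[60:260,130:330]; b=cv2.imread('pics/top2.png')[160:360,90:290]
cv2.imwrite('pics/c2.png',cv2.resize(np.hstack([a,b]),None,fx=2,fy=2,interpolation=cv2.INTER_CUBIC))
"
```

```text
t 3.33 pos [473.3 304.9  70.9] ang -6.45 gap 1.002 F [ 0.2 -0.5  0.7] tilt 0.18
  shift [-0.002  -0.0063  0.0009] roll -0.0079
```

View pics/c2.png

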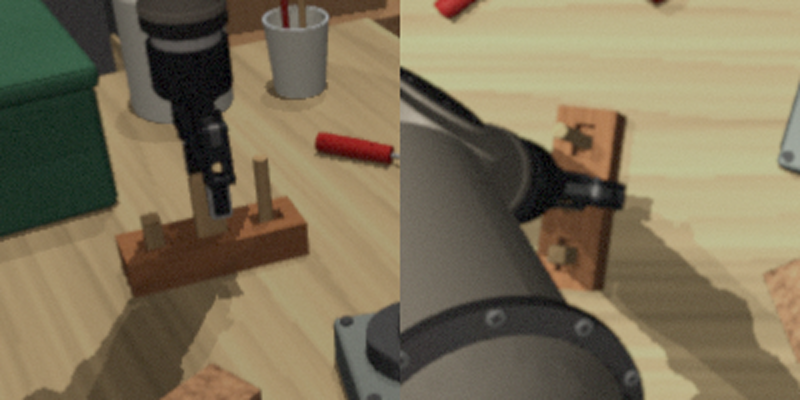

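>>> play_rows([
  [-0.002,-0.006,0.001],
  [-0.002,-0.006,0.001],
  [-0.002,-0.006,0.001],
  [-0.002,-0.006,0.001],
], jaw=[0,0,0,0], roll=[-0.008,-0.008,-0.008,-0.008])

```text
time: 3.77
eef_pos: [473.1, 313.1, 72.1]
tcp_rot: [0.999, -0.052, 0.002, -0.0]
force: [-0.0, -0.6, -0.7]
finger_gap: 1.0
```

```bash
python3 -c "
from h import *
go(472,311.4,70,-6)"
```

```text
t 3.77 pos [473.1 313.1  72.1] ang -5.93 gap 1.0 F [-0.  -0.6 -0.7] tilt 0.21
  shift [-0.0009  0.0019  0.0021] roll 0.0012
```

>>> play_rows([
  [-0.001,0.0015,0.002],
  [-0.001,0.0015,0.002],
  [-0.001,0.0015,0.002],
  [-0.001,0.0015,0.002],
  [-0.001,0.0015,0.002],
  [-0.001,0.0015,0.002],
  [-0.001,0.0015,0.002],
  [-0.001,0.0015,0.002],
  [-0.001,0.0015,0.002],
  [-0.001,0.0015,0.002],
  [-0.001,0.0015,0.002],
  [-0.001,0.0015,0.002],
], jaw=[0,0.3,0.6,1,1,1,1,1,1,1,1,1], roll=[0,0,0,0,0,0,0,0,0,0,0,0], force=40)

```text
time: 4.77
eef_pos: [471.9, 311.8, 70.1]
tcp_rot: [0.999, -0.052, 0.002, -0.0]
force: [-0.7, 0.2, -0.9]
finger_gap: 0.18
```

```bash
python3 -c "
from h import *
go(472,311.4,70,-6)
for n in ('side','top'):
    p=optics.grab_frame(n); save(n+'3',p); np.savez(f'pics/{n}3.npz',**{k:np.array(v) for k,v in p.items()})
a=cv2.imread('pics/side3.png')[60:260,130:330]; b=cv2.imread('pics/top3.png')[160:360,90:290]
cv2.imwrite('pics/c3.png',cv2.resize(np.hstack([a,b]),None,fx=2,fy=2,interpolation=cv2.INTER_CUBIC))
go(472,311.4,70,-6)
"
```

```text
t 4.77 pos [471.9 311.8  70.1] ang -5.93 gap 0.18 F [-0.7  0.2 -0.9] tilt 0.21
  shift [0.0001 0.0004 0.0001] roll 0.0013
t 4.87 pos [471.9 311.8  70.1] ang -5.92 gap 0.179 F [-0.1  1.3 -0.4] tilt 0.21
  shift [0.0001 0.0004 0.0001] roll 0.0014
```

View pics/c3.png

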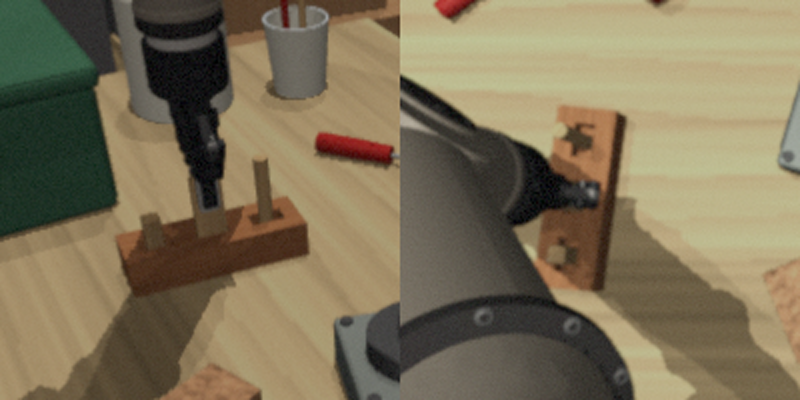

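>>> play_rows([
  [0,0,-0.01],
  [0,0,-0.025],
  [0,0,-0.045],
  [0,0,-0.07],
  [0,0,-0.1],
  [0,0,-0.13],
  [0,0,-0.14],
  [0,0,-0.14],
], jaw=[1,1,1,1,1,1,1,1], roll=[0,0,0,0,0,0,0,0])

```text
time: 5.53
eef_pos: [472.8, 313.1, 213.9]
tcp_rot: [0.999, -0.052, 0.004, -0.002]
force: [0.1, 0.6, 0.7]
finger_gap: 0.177
```

```bash
python3 -c "
from h import *
go(569.7,16.1,175,-15.75)"
```

```text
t 5.53 pos [472.8 313.1 213.9] ang -5.94 gap 0.177 F [0.1 0.6 0.7] tilt 0.55
  shift [0.1267 0.2856 0.0387] roll 0.1713
```

>>> play_rows([
  [0.012,0.028,0.0],
  [0.024,0.055,0.0],
  [0.036,0.08,0.0],
  [0.05,0.11,0.0],
  [0.062,0.14,0.01],
  [0.075,0.17,0.01],
  [0.09,0.2,0.02],
  [0.1,0.225,0.02],
  [0.11,0.25,0.03],
  [0.12,0.27,0.0387],
  [0.127,0.2856,0.0387],
  [0.127,0.2856,0.0387],
], jaw=[1,1,1,1,1,1,1,1,1,1,1,1], roll=[0.02,0.04,0.06,0.08,0.1,0.12,0.14,0.16,0.171,0.171,0.171,0.171])

```text
time: 6.53
eef_pos: [569.4, 10.9, 172.7]
tcp_rot: [0.99, -0.14, 0.003, -0.001]
force: [0.3, -0.9, -0.1]
finger_gap: 0.179
```

```bash
python3 -c "
from h import *
go(569.7,16.1,175,-15.75)"
```

```text
t 6.53 pos [569.4  10.9 172.7] ang -16.08 gap 0.179 F [ 0.3 -0.9 -0.1] tilt 0.32
  shift [-0.0012 -0.0051 -0.0023] roll -0.0057
```

>>> play_rows([
  [-0.001,-0.005,0.002],
  [-0.001,-0.005,0.004],
  [-0.001,-0.005,0.006],
  [-0.001,-0.005,0.008],
  [-0.001,-0.005,0.008],
  [-0.001,-0.005,0.008],
], jaw=[1,1,1,1,1,1], roll=[-0.006,-0.006,-0.006,-0.006,-0.006,-0.006])

```text
time: 7.03
eef_pos: [569.7, 16.7, 164.7]
tcp_rot: [0.991, -0.136, 0.003, -0.001]
force: [-0.6, 1.3, 0.1]
finger_gap: 0.179
```

```bash
python3 -c "
from h import *
for n in ('side','top'):
    p=optics.grab_frame(n); save(n+'4',p); np.savez(f'pics/{n}4.npz',**{k:np.array(v) for k,v in p.items()})
go(569.7,16.1,165,-15.75)
a=cv2.imread('pics/side4.png')[130:330,240:440]; b=cv2.imread('pics/top4.png')[130:330,220:420]
cv2.imwrite('pics/c4.png',cv2.resize(np.hstack([a,b]),None,fx=2,fy=2,interpolation=cv2.INTER_CUBIC))
"
```

```text
t 7.13 pos [569.9  16.3 164.9] ang -15.71 gap 0.179 F [-0.3  0.4 -0.5] tilt 0.33
  shift [-0.0002  0.0002 -0.0001] roll 0.0007
```

View pics/c4.png

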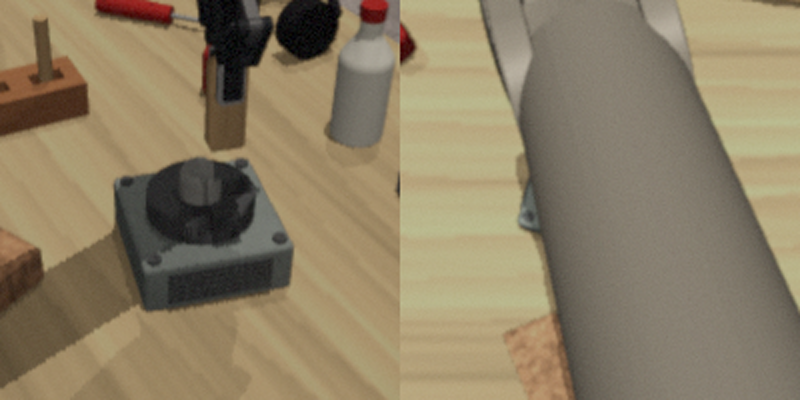

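```bash
python3 -c "
from h import *
p=dict(np.load('pics/side4.npz')); W=cloud(p).reshape(-1,3)
a=np.radians(-15.75); ex=np.array([np.cos(a),np.sin(a)]); ey=np.array([-ex[1],ex[0]])
d=W[:,:2]-[569.9,16.3]; X=d@ex; Y=d@ey; z=W[:,2]
m=(abs(X)<30)&(abs(Y)<30)&(z>113)&(z<175)
for lo in range(113,140,4):
    k=m&(z>lo)&(z<lo+4)
    if k.sum(): print(lo,k.sum(),'x',np.percentile(X[k],[2,50,98]).round(1),'y',np.percentile(Y[k],[2,25,50,75,98]).round(1))
# side drive again in key frame about (569.9,16.3)
p=dict(np.load('pics/side0.npz')); W=cloud(p).reshape(-1,3)
d=W[:,:2]-[569.9,16.3]; X=d@ex; Y=d@ey; z=W[:,2]
for n,lo,hi in(('house',45,54),('should',66,73),('shaft',90,99)):
    k=(abs(X+19)<90)&(abs(Y)<90)&(z>lo)&(z<hi); print(n,'x',np.percentile(X[k],[0.5,99.5]).round(1),np.percentile(X[k],[0.5,99.5]).mean().round(1),'y',np.percentile(Y[k],[0.5,99.5]).round(1),np.percentile(Y[k],[0.5,99.5]).mean().round(1))
"
```

```text
113 14 x [-12.8   0.4  14.4] y [-8.7 -8.2 -6.9 -6.6 -0.5]
117 37 x [-14.4  -3.2  13.9] y [-10.9  -9.5  -8.8  -8.1   6.1]
121 39 x [-14.3   0.1  15.6] y [-11.1  -9.8  -9.1  -8.3   1.4]
125 46 x [-14.8  -1.7  13.9] y [-11.1  -9.5  -8.8  -8.2   6.5]
129 38 x [-14.5  -2.7  15.4] y [-11.   -9.7  -8.9  -8.1   1.7]
133 41 x [-14.3  -1.9  13.3] y [-11.3 -10.1  -9.1  -8.6   2. ]
137 44 x [-14.4  -2.   14.7] y [-11.1  -9.6  -8.8  -8.2   0.6]
house x [-83.1  44.8] -19.1 y [-66.2  61.1] -2.5
should x [-64.1  26.9] -18.6 y [-47.5  43.7] -1.9
shaft x [-36.8  -6.6] -21.7 y [-20.3  15.3] -2.5
```

>>> play_rows([
  [0,0.001,0.003],
  [0,0.001,0.008],
  [0,0.001,0.012],
  [0,0.001,0.016],
  [0,0.001,0.02],
  [0,0.001,0.024],
  [0,0.001,0.028],
  [0,0.001,0.032],
  [0,0.001,0.036],
  [0,0.001,0.04],
  [0,0.001,0.04],
  [0,0.001,0.04],
], jaw=[1,1,1,1,1,1,1,1,1,1,1,1], roll=[0,0,0,0,0,0,0,0,0,0,0,0])

```text
time: 8.13
eef_pos: [569.8, 15.4, 124.6]
tcp_rot: [0.991, -0.137, 0.003, -0.001]
force: [-0.1, 0.4, -0.5]
finger_gap: 0.183
```

```bash
python3 -c "
from h import *
go(569.5,15.1,100,-15.75)
for n in ('side',):
    p=optics.grab_frame(n); save(n+'5',p)
a=cv2.imread('pics/side5.png')[130:330,240:440]
cv2.imwrite('pics/c5.png',cv2.resize(a,None,fx=3,fy=3,interpolation=cv2.INTER_CUBIC))
"
```

```text
t 8.13 pos [569.8  15.4 124.6] ang -15.7 gap 0.183 F [-0.1  0.4 -0.5] tilt 0.31
  shift [-0.0003  0.0004  0.0246] roll 0.0008
```

View pics/c5.png

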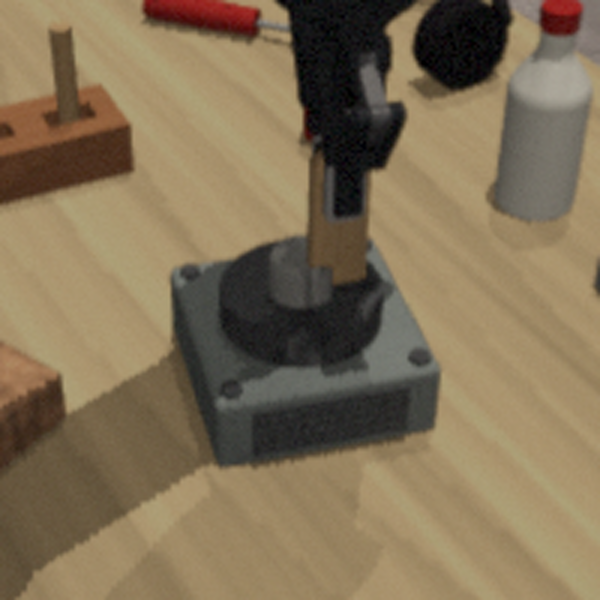

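>>> play_rows([
  [0,0,0.004],
  [0,0,0.008],
  [0,0,0.012],
  [0,0,0.015],
  [0,0,0.018],
  [0,0,0.02],
  [0,0,0.022],
  [0,0,0.024],
  [0,0,0.0245],
  [0,0,0.0245],
], jaw=[1,1,1,1,1,1,1,1,1,1], roll=[0,0,0,0,0,0,0,0,0,0])

```text
time: 9.02
eef_pos: [570.1, 15.4, 100.3]
tcp_rot: [0.991, -0.137, 0.003, -0.001]
force: [-0.3, -0.2, 0.0]
finger_gap: 0.182
```

```bash
python3 -c "
from h import *
go(569.5,15.1,100,-15.75)
for n in ('side',):
    p=optics.grab_frame(n); save(n+'6',p)
a=cv2.imread('pics/side6.png')[130:330,240:440]
cv2.imwrite('pics/c6.png',cv2.resize(a,None,fx=3,fy=3,interpolation=cv2.INTER_CUBIC))
"
```

```text
t 9.02 pos [570.1  15.4 100.3] ang -15.71 gap 0.182 F [-0.3 -0.2  0. ] tilt 0.33
  shift [-0.0005  0.0005  0.0003] roll 0.0008
```

View pics/c6.png

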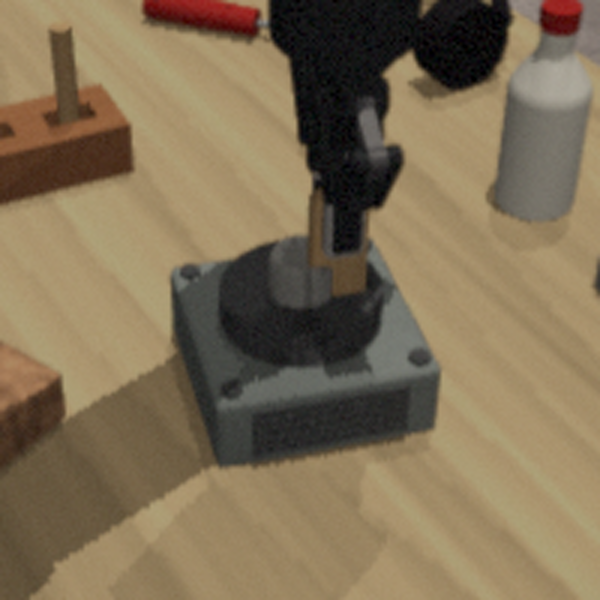

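>>> play_rows([
  [0,0,0.001],
  [0,0,0.0015],
  [0,0,0.0015],
  [0,0,0.0015],
], jaw=[1,1,1,1], roll=[0,0,0,0])

```text
time: 9.4
eef_pos: [570.5, 15.5, 100.1]
tcp_rot: [0.991, -0.137, 0.003, -0.001]
force: [-3.7, 0.1, 8.3]
finger_gap: 0.18
```

>>> play_rows([
  [0,0,0],
  [0,0,0],
  [0,0,0],
  [0,0,0],
  [0,0,0],
  [0,0,0],
  [0,0,-0.015],
  [0,0,-0.04],
  [0,0,-0.07],
  [0,0,-0.1],
  [0,0,-0.12],
  [0,0,-0.12],
], jaw=[0.85,0.7,0.5,0.3,0.1,0,0,0,0,0,0,0], roll=[0,0,0,0,0,0,0,0,0,0,0,0])

```text
time: 10.4
eef_pos: [572.4, 15.9, 224.9]
tcp_rot: [0.991, -0.137, 0.007, -0.002]
force: [2.1, 0.4, 0.2]
finger_gap: 1.003
```

```bash
python3 -c "
from h import *
go(600,-150,220,9.5)
"
```

```text
t 10.4 pos [572.4  15.9 224.9] ang -15.72 gap 1.003 F [2.1 0.4 0.2] tilt 0.85
  shift [0.0714 0.1522 0.0051] roll -0.4402
```

```bash
python3 -c "
from h import *
go(605.8,-274,150,9.5)
"
```

```text
t 10.4 pos [572.4  15.9 224.9] ang -15.72 gap 1.003 F [2.1 0.4 0.2] tilt 0.85
  shift [0.1096 0.2704 0.075 ] roll -0.4402
```

>>> play_rows([
  [0.01,0.025,0.0],
  [0.022,0.055,0.0],
  [0.035,0.085,0.0],
  [0.048,0.12,0.0],
  [0.06,0.15,0.01],
  [0.075,0.18,0.02],
  [0.085,0.21,0.03],
  [0.1,0.24,0.05],
  [0.1096,0.27,0.07],
  [0.1096,0.27,0.075],
  [0.1096,0.27,0.075],
  [0.1096,0.27,0.075],
], jaw=[0,0,0,0,0,0,0,0,0,0,0,0], roll=[-0.05,-0.1,-0.15,-0.2,-0.25,-0.3,-0.35,-0.4,-0.44,-0.44,-0.44,-0.44])

```text
time: 11.4
eef_pos: [605.4, -272.9, 148.9]
tcp_rot: [0.997, 0.083, 0.007, -0.001]
force: [-0.1, 1.4, -0.3]
finger_gap: 0.995
```

```bash
python3 - <<'E'
from h import *
for n in ('side','top'):
    p=optics.grab_frame(n); save(n+'7',p); np.savez(f'pics/{n}7.npz',**{k:np.array(v) for k,v in p.items()})
go(605.8,-274,110,9.5)
a=cv2.imread('pics/side7.png')[130:430,240:540]; b=cv2.imread('pics/top7.png')[90:290,220:520]
cv2.imwrite('pics/c7.png',cv2.resize(a,None,fx=2,fy=2,interpolation=cv2.INTER_CUBIC))
cv2.imwrite('pics/c7b.png',cv2.resize(b,None,fx=2.5,fy=2.5,interpolation=cv2.INTER_CUBIC))
for n in ('side','top'):
    p=dict(np.load(f'pics/{n}7.npz')); W=cloud(p).reshape(-1,3)
    a=np.radians(-15.75); ex=np.array([np.cos(a),np.sin(a)]); ey=np.array([-ex[1],ex[0]])
    d=W[:,:2]-[569.7,16.1]; X=d@ex; Y=d@ey; z=W[:,2]
    for lo,hi in((98,106),(106,114),(114,122),(122,130),(130,140)):
        k=(abs(X)<35)&(abs(Y)<30)&(z>lo)&(z<hi)
        if k.sum(): print(n,lo,k.sum(),'x',np.percentile(X[k],[2,50,98]).round(1),'y',np.percentile(Y[k],[2,25,50,75,98]).round(1), z[k].max())
E
```

```text
t 11.5 pos [ 606.6 -271.8  150.5] ang 9.61 gap 0.997 F [ 0.6 -0.4  0.1] tilt 0.91
  shift [-0.0018  0.002   0.0405] roll 0.0019
side 98 83 x [-12.9   0.6  16.6] y [-12.1 -10.8  -9.9  -8.8   1.9] 105.96594196357563
side 106 75 x [-12.9  -0.9  16.1] y [-11.9 -10.4  -9.7  -8.4   4.3] 113.86607899970232
side 114 89 x [-12.8   0.5  17. ] y [-11.7 -10.8  -9.5  -8.8   4.6] 121.83283151653455
side 122 94 x [-13.1  -0.9  16.8] y [-12.1 -10.3  -9.5  -8.6   5. ] 129.99979413163646
side 130 97 x [-11.4   1.5  14.7] y [-10.6  -7.6  -5.6  -2.4   2.9] 136.78042956167724
top 98 10 x [-18.6 -13.   11.8] y [-8.3 -8.1 -4.4  2.3  6.3] 105.98832937612542
top 106 10 x [-13.5 -13.1  12.3] y [-8.3 -8.  -4.8 -0.2  5.6] 113.09940398729782
top 114 11 x [-13.4  -7.3  12.5] y [-8.2 -8.2 -8.  -1.9  3.8] 121.26288767557833
top 122 32 x [-13.4  -9.4  16.2] y [-8.1 -7.5 -3.6  3.9  7.6] 129.75759423784768
top 130 105 x [-11.3   1.9  15.5] y [-7.2 -3.7 -0.2  3.5  6.7] 137.635448807981
```

View pics/c7.png

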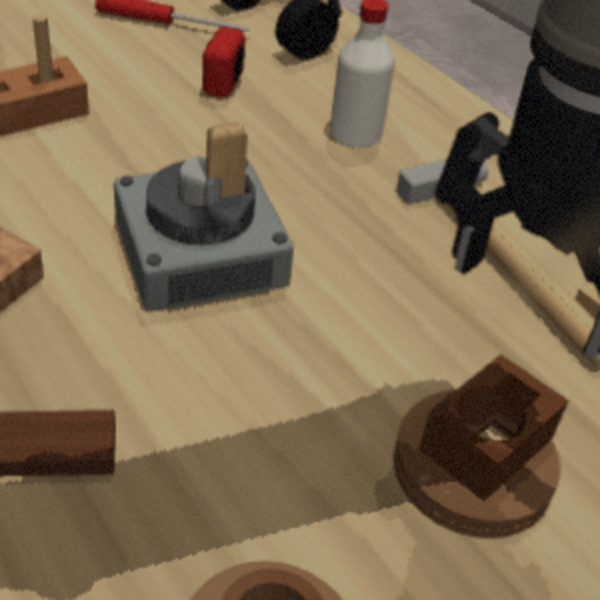

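View pics/c7b.png

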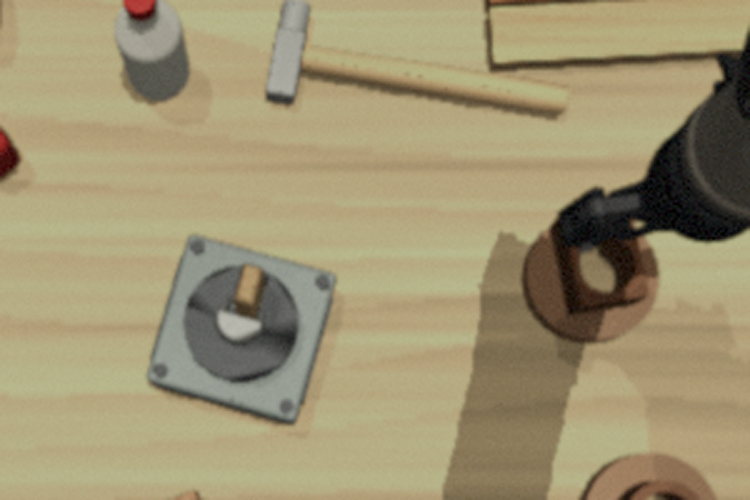

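>>> play_rows([
  [-0.001,0.002,0.02],
  [-0.001,0.002,0.04],
  [-0.001,0.002,0.055],
  [-0.001,0.002,0.07],
  [-0.001,0.002,0.085],
  [-0.001,0.002,0.09],
  [-0.001,0.002,0.095],
  [-0.001,0.002,0.095],
  [-0.001,0.002,0.095],
], jaw=[0,0,0,0,0,0,0,0,0], roll=[0,0,0,0,0,0,0,0,0])

```text
time: 12.25
eef_pos: [608.1, -273.4, 56.5]
tcp_rot: [0.996, 0.084, 0.009, -0.0]
force: [0.6, -0.2, -0.4]
finger_gap: 1.001
```

```bash
python3 - <<'E'
from h import *
for n in ('side','top'):
    p=optics.grab_frame(n); save(n+'8',p)
go(605.8,-274,22,9.5)
a=cv2.imread('pics/side8.png')[270:430,400:560]; b=cv2.imread('pics/top8.png')[120:280,370:530]
cv2.imwrite('pics/c8.png',cv2.resize(np.hstack([a,b]),None,fx=2.5,fy=2.5,interpolation=cv2.INTER_CUBIC))
E
```

```text
t 12.35 pos [ 608.2 -273.8   56.7] ang 9.62 gap 1.0 F [-0.4 -0.3  0.6] tilt 1.0
  shift [-0.003  -0.0003  0.0347] roll 0.002
```

View pics/c8.png

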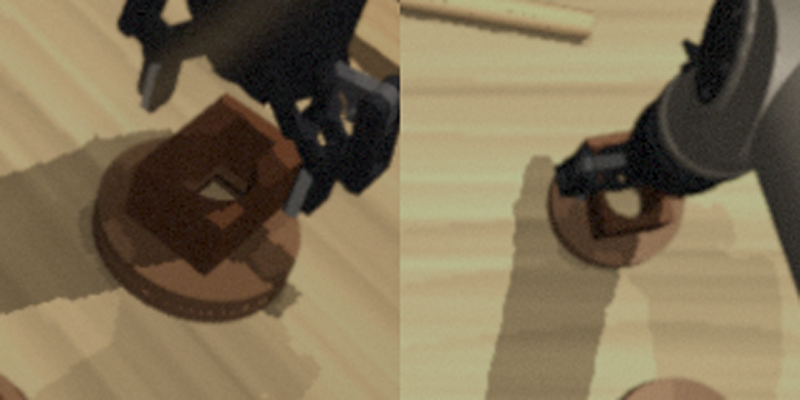

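>>> play_rows([
  [-0.003,0,0.012],
  [-0.003,0,0.022],
  [-0.003,0,0.03],
  [-0.003,0,0.033],
  [-0.003,0,0.033],
  [-0.003,0,0.033],
], jaw=[0,0,0,0,0,0], roll=[0.002,0.002,0.002,0.002,0.002,0.002])

```text
time: 12.85
eef_pos: [605.7, -274.1, 23.2]
tcp_rot: [0.997, 0.083, 0.008, -0.0]
force: [-0.4, -0.7, -0.0]
finger_gap: 0.998
```

```bash
python3 - <<'E'
from h import *
go(605.8,-274,22,9.5)
E
```

```text
t 12.85 pos [ 605.7 -274.1   23.2] ang 9.51 gap 0.998 F [-0.4 -0.7 -0. ] tilt 0.97
  shift [ 0.0001 -0.0001  0.0012] roll 0.0001
```

>>> play_rows([
  [0,0,0.001],
  [0,0,0.001],
  [0,0,0.001],
  [0,0,0.001],
  [0,0,0.001],
  [0,0,0.001],
  [0,0,0.001],
  [0,0,0.001],
  [0,0,0.001],
  [0,0,0.001],
], jaw=[0.1,0.2,0.3,0.4,0.6,1,1,1,1,1], roll=[0,0,0,0,0,0,0,0,0,0], force=80)

```text
time: 13.68
eef_pos: [606.1, -274.2, 22.7]
tcp_rot: [0.997, 0.083, 0.009, -0.0]
force: [-1.2, 0.2, 5.2]
finger_gap: 0.646
```

```bash
python3 - <<'E'
from h import *
go(605.8,-274,180,9.5)
E
```

```text
t 13.68 pos [ 606.1 -274.2   22.7] ang 9.51 gap 0.646 F [-1.2  0.2  5.2] tilt 1.01
  shift [ 2.500e-03 -1.000e-04 -1.573e-01] roll 0.0001
```

>>> play_rows([
  [0,0,-0.005],
  [0,0,-0.015],
  [0,0,-0.03],
  [0,0,-0.05],
  [0,0,-0.075],
  [0,0,-0.1],
  [0,0,-0.125],
  [0,0,-0.15],
  [0,0,-0.172],
  [0,0,-0.172],
], jaw=[1,1,1,1,1,1,1,1,1,1], roll=[0,0,0,0,0,0,0,0,0,0])

```text
time: 14.52
eef_pos: [605.7, -275.4, 201.4]
tcp_rot: [0.996, 0.083, 0.013, 0.002]
force: [1.4, -0.6, -2.6]
finger_gap: 0.646
```

```bash
python3 - <<'E'
from h import *
for n in ('side','top'):
    p=optics.grab_frame(n); save(n+'9',p); np.savez(f'pics/{n}9.npz',**{k:np.array(v) for k,v in p.items()})
a=cv2.imread('pics/side9.png')[150:430,340:620]
cv2.imwrite('pics/c9.png',cv2.resize(a,None,fx=2,fy=2,interpolation=cv2.INTER_CUBIC))
e=np.radians(-15.75);c=np.array([551.4,20.6])+5*np.array([np.cos(e),np.sin(e)]);print(c)
go(c[0],c[1],195,-15.75)
E
```

```text
[556.21227618  19.24279775]
t 14.62 pos [ 603.3 -274.6  196. ] ang 9.5 gap 0.649 F [ 0.7 -0.  -2.7] tilt 1.12
  shift [ 0.0021 -0.2976  0.0003] roll 0.4408
```

View pics/c9.png

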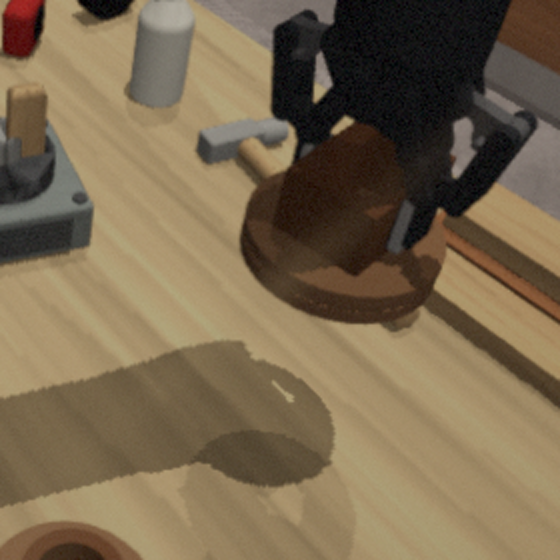

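>>> play_rows([
  [0,-0.015,0],
  [0,-0.04,0],
  [0,-0.07,0],
  [0,-0.1,0],
  [0,-0.13,0],
  [0,-0.16,0],
  [0,-0.19,0],
  [0,-0.22,0],
  [0.002,-0.25,0],
  [0.002,-0.275,0],
  [0.002,-0.29,0],
  [0.002,-0.298,0],
], jaw=[1,1,1,1,1,1,1,1,1,1,1,1], roll=[0.03,0.06,0.1,0.14,0.18,0.22,0.26,0.3,0.34,0.38,0.42,0.441])

```text
time: 15.62
eef_pos: [554.1, 22.9, 193.6]
tcp_rot: [0.991, -0.136, 0.008, -0.002]
force: [-0.4, 0.1, -2.9]
finger_gap: 0.65
```

>>> play_rows([
  [0,0,0],
  [0,0,0],
  [0,0,0],
], jaw=[1,1,1], roll=[0,0,0])

```text
time: 15.87
eef_pos: [553.4, 21.9, 192.5]
tcp_rot: [0.991, -0.136, 0.007, -0.001]
force: [0.3, -0.6, -3.5]
finger_gap: 0.648
```

```bash
python3 - <<'E'
from h import *
for n in ('side','top'):
    p=optics.grab_frame(n); save(n+'10',p); np.savez(f'pics/{n}10.npz',**{k:np.array(v) for k,v in p.items()})
a=cv2.imread('pics/side10.png')[50:330,200:480];b=cv2.imread('pics/top10.png')[100:380,180:460]
cv2.imwrite('pics/c10.png',cv2.resize(np.hstack([a,b]),None,fx=1.42,fy=1.42,interpolation=cv2.INTER_CUBIC))
go(556.2,19.2,195,-15.75)
E
```

```text
t 15.97 pos [553.9  21.5 193.1] ang -15.72 gap 0.646 F [ 0.   0.2 -3.1] tilt 0.86
  shift [ 0.0028  0.0016 -0.0019] roll 0.0006
```

View pics/c10.png

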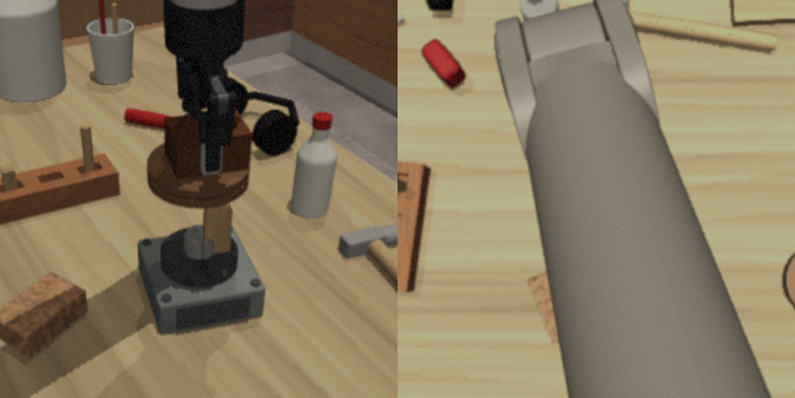

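```bash
cat > fit.py <<'E'
from h import *
from scipy.optimize import least_squares
import sys
def fit(name,zb,cx=551,cy=20):
    p=dict(np.load(name)); W=cloud(p).reshape(-1,3); W=W[~np.isnan(W[:,0])]
    a=np.radians(-15.75); ex=np.array([np.cos(a),np.sin(a)]); ey=np.array([-ex[1],ex[0]])
    d=W[:,:2]-[cx,cy]; L=np.c_[d@ex,d@ey,W[:,2]-zb]
    r=np.hypot(L[:,0],L[:,1])
    L=L[(r<70)&(L[:,2]>-6)&(L[:,2]<80)]
    # signed distance to pulley solid (wheel U hub), local frame
    def sd(Q):
        r=np.hypot(Q[:,0],Q[:,1])
        def box(u): return np.linalg.norm(np.maximum(u,0),axis=1)+np.minimum(u.max(1),0)
        w=box(np.c_[r-56,abs(Q[:,2]-11)-11])
        h=box(np.c_[abs(Q[:,0]-9)-40,abs(Q[:,1])-28,abs(Q[:,2]-32.5)-32.5])
        return np.minimum(w,h)
    def f(v):
        Q=(L-[v[0],v[1],v[2]])@R.from_rotvec([v[3],v[4],v[5]]).as_matrix()
        return sd(Q)
    s=None
    for it in range(3):
        s=least_squares(f,np.zeros(6) if s is None else s.x,loss='soft_l1',f_scale=1.5,x_scale=[1,1,1,.02,.02,.02])
        k=abs(f(s.x))<5; L=L[k]
    print(name,len(L),"xyz(drive axes, from %g,%g,%g)"%(cx,cy,zb),s.x[:3].round(2),"rot deg",np.degrees(s.x[3:]).round(2),"rms",np.sqrt(np.mean(f(s.x)**2)).round(2))
if __name__=="__main__":
    fit(sys.argv[1],float(sys.argv[2]))
E
python3 fit.py pics/side10.npz 170.5
python3 - <<'E'
from h import *
a=np.radians(-15.75); ex=np.array([np.cos(a),np.sin(a)]); ey=np.array([-ex[1],ex[0]])
for n in('side0','side7','side10'):
    p=dict(np.load(f'pics/{n}.npz')); W=cloud(p).reshape(-1,3)
    d=W[:,:2]-[551,20]; X=d@ex; Y=d@ey; z=W[:,2]
    # shoulder circle edges & housing
    for nm,lo,hi in(('house',45,54),('should',66,73)):
        k=(abs(X)<90)&(abs(Y)<90)&(z>lo)&(z<hi); q=[.5,99.5]
        print(n,nm,np.percentile(X[k],q).round(1),np.percentile(X[k],q).mean().round(1),np.percentile(Y[k],q).round(1),np.percentile(Y[k],q).mean().round(1))
E
```

```text
pics/side10.npz 3234 xyz(drive axes, from 551,20,170.5) [-2.46  1.29 -1.13] rot deg [ 0.62 -0.01  0.37] rms 1.1
side0 house [-63.9  64. ] 0.1 [-64.6  62.7] -1.0
side0 should [-44.9  46.1] 0.6 [-46.   45.3] -0.3
side7 house [-63.9  63.9] 0.0 [-64.6  61.6] -1.5
side7 should [-45.2  45.8] 0.3 [-46.   44.6] -0.7
side10 house [-63.8  63.9] 0.0 [-64.6  62.2] -1.2
side10 should [-45.1  46.2] 0.5 [-45.8  44.5] -0.6
```

>>> play_rows([
  [0.003,0.002,0.003],
  [0.003,0.002,0.008],
  [0.003,0.002,0.014],
  [0.003,0.002,0.02],
  [0.003,0.002,0.025],
  [0.003,0.002,0.025],
  [0.003,0.002,0.025],
  [0.003,0.002,0.025],
], jaw=[1,1,1,1,1,1,1,1], roll=[0.001,0.001,0.001,0.001,0.001,0.001,0.001,0.001])

```text
time: 16.63
eef_pos: [556.8, 18.9, 168.2]
tcp_rot: [0.991, -0.137, 0.007, -0.002]
force: [0.4, 0.7, -2.7]
finger_gap: 0.651
```

```bash
python3 - <<'E'
from h import *
from fit import fit
p=optics.grab_frame('side'); save('side11',p); np.savez('pics/side11.npz',**{k:np.array(v) for k,v in p.items()})
a=cv2.imread('pics/side11.png')[100:300,230:430]
cv2.imwrite('pics/c11.png',cv2.resize(a,None,fx=3,fy=3,interpolation=cv2.INTER_CUBIC))
go(556.2,19.2,93,-15.75)
fit('pics/side11.npz',145.5)
E
```

```text
t 16.68 pos [556.9  18.9 168.4] ang -15.76 gap 0.645 F [ 0.8 -0.6 -2.3] tilt 0.89
  shift [-0.0019  0.0003  0.0754] roll -0.0003
pics/side11.npz 3117 xyz(drive axes, from 551,20,145.5) [ 1.63 -0.77 -0.55] rot deg [ 0.57 -0.04  0.26] rms 1.14
```

View pics/c11.png

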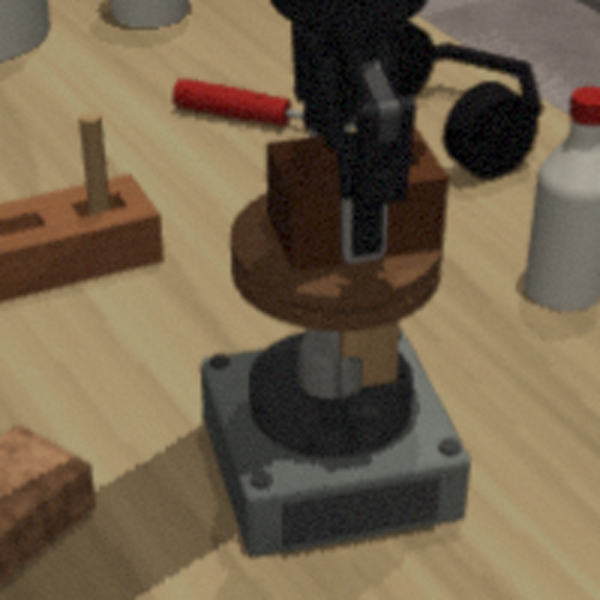

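>>> play_rows([
  [-0.001,0,0.002],
  [-0.001,0,0.005],
  [-0.001,0,0.009],
  [-0.001,0,0.013],
  [-0.0013,0,0.017],
  [-0.0013,0,0.021],
  [-0.0014,0,0.026],
  [-0.0015,0,0.031],
  [-0.0016,0,0.036],
  [-0.0016,0,0.04],
  [-0.0017,0,0.042],
  [-0.0017,0,0.042],
], jaw=[1,1,1,1,1,1,1,1,1,1,1,1], roll=[0,0,0,0,0,0,0,0,0,0,0,0])

```text
time: 17.68
eef_pos: [555.5, 19.4, 125.7]
tcp_rot: [0.991, -0.137, 0.007, -0.002]
force: [-0.4, 0.5, -2.8]
finger_gap: 0.65
```

```bash
python3 - <<'E'
from h import *
from fit import fit
p=optics.grab_frame('side'); save('side12',p); np.savez('pics/side12.npz',**{k:np.array(v) for k,v in p.items()})
a=cv2.imread('pics/side12.png')[100:300,230:430]
cv2.imwrite('pics/c12.png',cv2.resize(a,None,fx=3,fy=3,interpolation=cv2.INTER_CUBIC))
go(556.0,19.2,93,-15.75)
fit('pics/side12.npz',103.5)
E
```

```text
t 17.73 pos [555.8  19.4 126.1] ang -15.76 gap 0.648 F [ 0.2  0.9 -2.7] tilt 0.87
  shift [-0.0002  0.0003  0.0331] roll -0.0002
pics/side12.npz 2886 xyz(drive axes, from 551,20,103.5) [ 0.33 -0.78 -1.1 ] rot deg [ 0.54 -0.01  0.41] rms 1.14
```

View pics/c12.png

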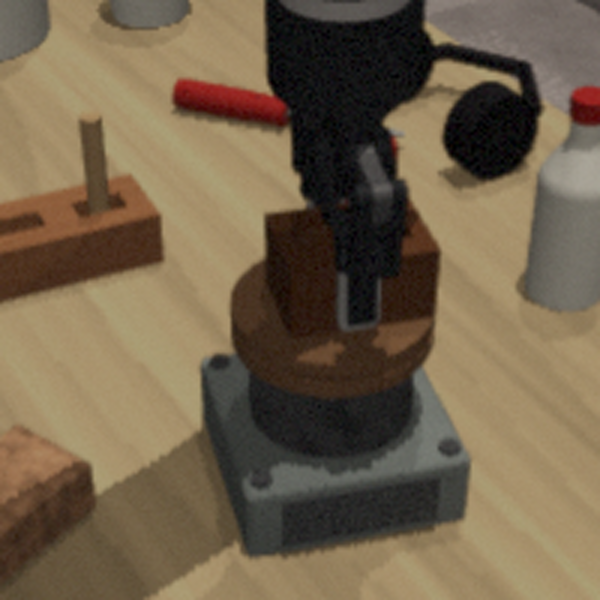

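Aligned within about 0.2 mm, and the key has entered the keyway with no contact force. Continue down.

>>> play_rows([
  [0,0,0.003],
  [0,0,0.006],
  [0,0,0.009],
  [-0.0001,0,0.012],
  [-0.0002,0,0.015],
  [-0.0003,0,0.018],
  [-0.0004,0,0.021],
  [-0.0005,0,0.024],
  [-0.0005,0,0.027],
  [-0.0005,0,0.03],
  [-0.0005,0,0.031],
  [-0.0005,0,0.031],
], jaw=[1,1,1,1,1,1,1,1,1,1,1,1], roll=[0,0,0,0,0,0,0,0,0,0,0,0])

```text
time: 18.73
eef_pos: [555.6, 19.6, 94.7]
tcp_rot: [0.991, -0.137, 0.007, -0.002]
force: [-0.4, 0.3, -3.6]
finger_gap: 0.644
```

```bash
python3 - <<'E'
from h import *
from fit import fit
p=optics.grab_frame('side'); save('side13',p); np.savez('pics/side13.npz',**{k:np.array(v) for k,v in p.items()})
go(556.0,19.2,93,-15.75)
fit('pics/side13.npz',70)
E
```

```text
t 18.78 pos [555.7  19.6  95. ] ang -15.76 gap 0.645 F [-0.7  0.4 -2.4] tilt 0.85
  shift [0.0004 0.0003 0.002 ] roll -0.0002
pics/side13.npz 2707 xyz(drive axes, from 551,20,70) [ 0.29 -0.64  1.35] rot deg [0.47 0.09 0.26] rms 1.11
```

>>> play_rows([
  [0,0,0.001],
  [0,0,0.002],
  [0,0,0.003],
  [0,0,0.003],
  [0,0,0.003],
], jaw=[1,1,1,1,1], roll=[0,0,0,0,0])

```text
time: 19.2
eef_pos: [556.0, 19.7, 92.9]
tcp_rot: [0.991, -0.137, 0.008, -0.001]
force: [-2.1, -0.6, 4.7]
finger_gap: 0.647
```

>>> play_rows([
  [0,0,0],
  [0,0,0],
  [0,0,0],
  [0,0,0],
  [0,0,0],
  [0,0,-0.01],
  [0,0,-0.03],
  [0,0,-0.055],
  [0,0,-0.085],
  [0,0,-0.11],
  [0,0,-0.13],
  [0,0,-0.13],
], jaw=[0.3,0.2,0.1,0,0,0,0,0,0,0,0,0], roll=[0,0,0,0,0,0,0,0,0,0,0,0])

```text
time: 20.2
eef_pos: [556.6, 20.0, 228.3]
tcp_rot: [0.99, -0.137, 0.012, -0.002]
force: [-0.0, -0.1, 0.4]
finger_gap: 1.001
```

```bash
python3 - <<'E'
from h import *
go(480,-250,230,-15.75)
E
```

```text
t 20.2 pos [556.6  20.  228.3] ang -15.77 gap 1.001 F [-0.  -0.1  0.4] tilt 1.35
  shift [-2.000e-04  2.806e-01 -4.000e-03] roll -0.0004
```

Moving aside to see it with both cameras.

>>> play_rows([
  [0,0.03,0],
  [0,0.06,0],
  [0,0.09,0],
  [0,0.12,0],
  [0,0.15,0],
  [0,0.18,0],
  [0,0.21,0],
  [0,0.24,0],
  [0,0.26,0],
  [0,0.28,0],
  [0,0.28,0],
  [0,0.28,0],
], jaw=[0,0,0,0,0,0,0,0,0,0,0,0], roll=[0,0,0,0,0,0,0,0,0,0,0,0])

```text
time: 21.2
eef_pos: [479.8, -250.4, 225.9]
tcp_rot: [0.99, -0.138, 0.011, -0.002]
force: [-0.4, 0.6, -0.8]
finger_gap: 0.998
```

```bash
python3 - <<'E'
from h import *
from fit import fit
for n in ('side','top'):
    p=optics.grab_frame(n); save(n+'14',p); np.savez(f'pics/{n}14.npz',**{k:np.array(v) for k,v in p.items()})
    fit(f'pics/{n}14.npz',70)
a=cv2.imread('pics/side14.png')[150:310,260:420];b=cv2.imread('pics/top14.png')[140:300,240:400]
cv2.imwrite('pics/c14.png',cv2.resize(np.hstack([a,b]),None,fx=2.5,fy=2.5,interpolation=cv2.INTER_CUBIC))
go(500,-250,230,0)
E
```

```text
pics/side14.npz 3391 xyz(drive axes, from 551,20,70) [ 0.61 -0.67 -0.85] rot deg [-0.05  0.06  0.16] rms 1.19
pics/top14.npz 2199 xyz(drive axes, from 551,20,70) [-0.03  0.84 -0.18] rot deg [0.16 0.09 0.42] rms 1.5
t 21.3 pos [ 480.8 -248.3  226. ] ang -15.71 gap 0.998 F [0.7 0.6 0.4] tilt 1.36
  shift [ 0.0191 -0.0036 -0.0035] roll -0.2741
```

View pics/c14.png

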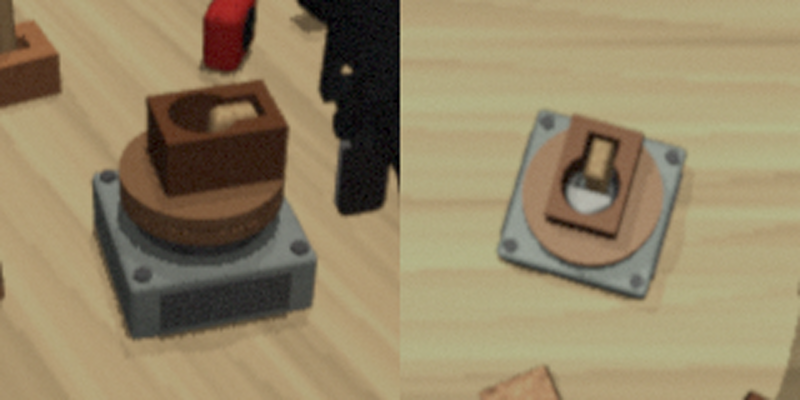

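```bash
python3 - <<'E'
from h import *
a=np.radians(-15.75); ex=np.array([np.cos(a),np.sin(a)]); ey=np.array([-ex[1],ex[0]])
W=cloud(dict(np.load('pics/top14.npz'))).reshape(-1,3); d=W[:,:2]-[551.4,23.4]; X=d@ex;Y=d@ey;z=W[:,2]
k=(abs(X-20)<14)&(abs(Y)<6)&(z>120); print(k.sum(),np.median(z[k]),np.polyfit(X[k],z[k],1),np.polyfit(Y[k],z[k],1),X[k].mean(),Y[k].mean())
print(order.finish_job())
E
```

```text
93 133.71595009408247 [  0.14378397 130.41314843] [ -0.26857799 133.04793909] 19.00376818861348 -0.36356904560497566
the job is handed in; nothing more can be done
None
```

The key stands in the drive unit's slot and the pulley sits over shaft and key on the dark shoulder. Both are released with the arm clear. I handed the job in at about 21 s of the 64 s allowed. It reports no verdict, so success is my own reading of the checks.

**What I did**
- **Key:** I took it from the middle pocket, lowered it into the slot until the wrist read about 8 N of floor contact, and let go.
- **Pulley:** I gripped the hub, turned the keyway in line with the slot and lowered it. It went over the key without contact and seated at about 5 N.

**Last checks (taken before handing in)**
- **Pulley:** the two cameras put it within about 1 mm of home height and about 1–3 mm of the shaft axis. The tilt was under 0.2° and the keyway within 0.5° of the slot.
- **Key:** it stands upright in the keyway, about level with the hub top. Its top read about 134 mm against the 135 mm expected.

**What disagreed**
- **Cameras:** they differ from each other by 3–4 mm in y. I aligned the parts relative to the drive unit within the side camera.
- **Key tilt:** a slope fit on the key's top face gave up to 15°. I put that down to edge noise in 93 points, since the slope changes sign with direction and the pictures show the key upright, but I did not measure the tilt another way.
- **Tool tilt:** the tool drifted to about 1.4° by the end, with no visible effect on the fit.

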